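# Seat a lens barrel in a V-block and hold it pressed

## Task

Pick up the lens barrel with the wide collar from its rest and lay it in the V-block, parallel to the groove, with its plain end close to (within about 1 cm of) or touching the end stop and the collar hanging out at the open end. Press it down gently, with roughly 20 N, so that it bears on both flanks of the V, and finish while still holding it pressed there, keeping the pressure on to the end. Do not drop it or jam it hard, and leave the plain barrel, timer, tape roll and marker where they are.

Things in the scene. Friction and masses are not known exactly. Their poses are not given: they have to be found in the camera images.
- collar_barrel_mid (a point): the lens barrel to seat: lying aluminium cylinder, 40 mm diameter, 60 mm long, plus a collar 56 mm in diameter, 8 mm thick beyond one end; about 0.2 kg. Point: on the axis, middle of the 60 mm plain part. x axis: along the barrel from collar towards plain end (y, z turn as it rolls). It starts level on one of the two rests, axis 43 mm above the worktop, collar on the robot's side
- collar_centre (a point): the centre of the collar on the barrel's axis, 34 mm from collar_barrel_mid
- plain_barrel_mid (a point): another lens barrel, the same aluminium cylinder 40 mm in diameter and 60 mm long but without a collar; the point is its centre, x along its axis. It lies on the other rest (which rest is which varies) and stays there
- rest_a: fixed grey rest, a block 50 mm along x, 30 mm wide (narrower than the barrel, so fingers pass down either side), 22 mm high, with two low rubber rails on top that cradle a barrel lying along its x. Origin: centre of the underside
- rest_b: a second fixed rest, identical to rest_a
- v_seat (a point): where the axis of a seated 40 mm barrel lies in the V-block, over the middle of the flanks' length, 54 mm above the worktop. x axis: along the groove towards the end stop; z up. Stop face 24 mm from this point along +x, stop's top 4 mm above it. With the plain end touching the stop, collar_barrel_mid is at x = -6 mm from this point and the collar clear of the V at its open end (-x)
- v_left: the flank of the V on the +y side of the groove, rigid steel; origin under the V-block's middle
- v_right: the flank of the V on the -y side of the groove, rigid steel; origin under the V-block's middle
- timer: small white timer, 60 x 64 x 19 mm, origin at its underside; stays where it is
- label_tape: roll of yellow tape lying flat, 68 mm in diameter, 19 mm high, origin at its underside; stays where it is
- marker_black: black and white marker pen, 137 mm long, 12 mm thick, lying; stays where it is
- vblock: the V-block, fixed. Dark steel base plate 110 x 84 x 10 mm, on it the rigid steel V: 90 degree groove, 44 mm long (x -22 to +22 mm), 35 mm wide (narrower than the barrel, so fingers pass down either side), top edges 42 mm above the worktop; end stop: steel plate 30 mm wide, 5 mm thick, at +x (the side away from the robot). Origin: centre of the underside, below v_seat, same axes
Mind the look-alikes: they are no part of the job. What is shaped like the part that bears collar_barrel_mid but green is not meant.

How it is judged:
By the outcome, as a careful person would: the job done as asked, in the order asked, and still so for the second after the job is handed in, while the arm keeps its last pose, push and grip.
It also fails if it takes over 38 s, if anything falls off the work surface, if the arm or the gripper's body presses on something with over 40 N, if the wrist force passes 120 N, or if a joint passes its speed limit or range.

## Robot

A 6-joint arm with a two-finger parallel gripper is mounted at the origin on a cart in front of the work surface, level with it; the furniture and walls round the work are solid. World frame = base frame: x ahead of the robot, y to its left, z up, the work surface at z = 0. Lengths are in m, angles in rad, forces in N, time in s.
With the tool pointing down it reaches from about 0.3 to 0.875 m from the base axis. Payload 6.4 kg.
Tool frame: the origin (TCP) lies on the centre line of the jaws, within the pads' length; the fingertips stand 19 mm ahead of it and the grasp point (between the pads) is the TCP; z points along the fingers, y is the line along which they close (so a half turn about z gives the same grasp; the last joint's range is limited). The gripper opens to 88 mm and grips with 3 to 60 N. Pads are 18 mm wide; open, the fingers measure 123 mm over their backs; the gripper's body (75 mm by 187 mm) begins 45 mm behind the grasp point.
Start: joints at [-1.372, 0.181, 1.607, -0, 1.354, -0.206], TCP at [0.226, -0.529, 0.237] pointing down, gripper open.
Joint ranges: [-2.99, 2.99], [-0.89, 2.07], [0.3, 2.58], [-1.14, 4.28], [0, 2.63], [-3.12, 3.12]. Speed limits (rad/s): [2.57, 2.57, 3.01, 3.14, 3.14, 3.14].

## Interface

Orientations are given as a rotation vector (axis times angle).
In Python, from station import robot gives the robot as it stands.
- The arm moves only by the shell command python3 -m inch 'ROWS' [OPENING] [FORCE]. ROWS is JSON, a list of rows, each a list of 2 entries, a list of its own where there are three numbers: the shift along the tool's x, y, z in m, then the turn about the tool's z in degrees. A call has 1 to 20 rows; each row is the pose to reach, as a shift and turn from the pose commanded when the call began, along the tool's axes at that moment; what a row does not reach only later rows make up. A row lasts 1/8 s, in which the tool goes at most 62.5 mm and 10.7 degrees, less where a joint would pass 70% of its speed; a pose out of reach is approached as far as the arm can. A call with a gripper value outside its range is refused whole. OPENING is the opening in per cent of the stroke, from 0 (shut) to 100 (fully open), set as the call begins (- or left out, the last holds). The fingers move at their own pace and stop on an object; FORCE is the grip in N (left out, the last holds). Time passes only in rows, so rows that repeat a pose let the fingers close. It gives the time, the measured TCP pose, the force, the opening and the grip force at its end, in the units of the state.
- robot.get_state(): the state, without advancing time (a new reading comes with each control period).
- robot.capture(name): name is "side" or "top" or "wrist"; returns a dict with "color" (420x560x3 uint8, red, green, blue), "vertical_fov" (degrees; the focal length in pixels is half the picture's height over the tangent of half this angle, whatever the lens; pixels are square), "cx", "cy" (the principal point, pixels), "rvec" (rotation vector, rad) and "tvec" (3), from world to camera coordinates, as OpenCV has them. Camera axes: x right, y down, z forward; pixel columns grow to the right and rows downward; lengths in m; the calibration is good to about 2 mm. A picture is of the moment at which its call begins. There is no depth.
- robot.job_done(): hands the job in; it is judged then, once.
Trained networks look in a picture, given as the dict that the camera call returned (one of the last four; its "shot" number tells which), for a name from the list of things; names that differ only in an ending like _2 or _b are one class to them, and where a whole thing is asked for, a point or a joint stands for the part that bears it (a point fixed in the world has none). Each returns a list of dicts, best first, with "score" (0 to 1); they miss things now and then, are a little off and sometimes report something else, mostly with a low value. They report only what shows in the picture. A call takes as long as a camera call. They do not tell look-alikes from the thing itself.
- robot.silhouettes(picture, name): "mask" (420x560 bool, what is visible of it) and "extent" ([left, top, right, bottom] in pixels, round what is visible of it).
The state is a dict: "time": time; "qpos": joint angles; "qd": joint speeds; "joint_efforts": joint torques, N m; "tcp_pos": TCP position; "tool_rot": TCP orientation; "wrist_force": force on the tool from outside, world axes, zero at the start; "torque": the same for the moment, N m; "grip_width": finger opening in m; "finger_force": force on a finger pad.
Only numpy, scipy, OpenCV 4.12 (cv2) and the standard library are available. Lean on these libraries where they do the work, as an engineer would, in place of code of your own. Each camera call takes 0.05 s, during which the arm holds its last target. There are 200 camera calls.

## Working session

There is one attempt and no reset: what is moved stays moved. The work goes in short steps, Python scripts to look and compute and a shell command to move; the robot and the scene stay as the last step left them, time stands still between calls to the robot, and variables do not carry over. Pictures are saved under pics/ and viewed, at most 10 in all, crops included, and the job is handed in when it is done.

```bash
mkdir -p pics
cat > h.py <<'E'
import numpy as np, cv2
from station import robot
def K(p):
    f=210/np.tan(np.radians(p["vertical_fov"])/2); return np.array([[f,0,p["cx"]],[0,f,p["cy"]],[0,0,1]])
def ray(p,u,v):
    R=cv2.Rodrigues(np.array(p["rvec"],float))[0]; c=-R.T@np.array(p["tvec"],float)
    return c, R.T@np.linalg.inv(K(p))@np.array([u,v,1.])
def onz(p,u,v,z):
    c,d=ray(p,u,v); return c+d*(z-c[2])/d[2]
def proj(p,X):
    return cv2.projectPoints(np.array(X,float).reshape(-1,3),np.array(p["rvec"],float),np.array(p["tvec"],float),K(p),None)[0].reshape(-1,2)
def save(p,n,box=None,s=1):
    im=p["color"][:,:,::-1]
    if box: im=im[box[1]:box[3],box[0]:box[2]]
    cv2.imwrite("pics/"+n,cv2.resize(im,None,fx=s,fy=s,interpolation=cv2.INTER_CUBIC))
E
python3 - <<'E'
from h import *
np.set_printoptions(precision=3,suppress=True)
s=robot.get_state();print(s["tcp_pos"],s["tool_rot"],s["wrist_force"],s["grip_width"])
for c in ["top","side"]:
    p=robot.capture(c);save(p,c+"0.png")
    print(c,ray(p,280,210)[0],p["vertical_fov"])
    for n in ["collar_barrel_mid","plain_barrel_mid","rest_a","vblock","timer","label_tape","marker_black"]:
        for d in robot.silhouettes(p,n):
            m=d["mask"];v,u=np.nonzero(m)
            print(n,round(d["score"],2),d["extent"],onz(p,u.mean(),v.mean(),0.04)[:2])
E
```

```text
[ 0.226 -0.528  0.236] [-3.076 -0.631 -0.   ] [ 0.413  1.    -0.212] 0.08807463046608567
top [ 0.467 -0.107  1.164] 51.20880043117467
collar_barrel_mid 0.72 [204.9, 221.6, 228.1, 254.4] [0.505 0.027]
plain_barrel_mid 0.8 [145.3, 218.4, 168.6, 241.9] [0.538 0.194]
vblock 0.98 [315.5, 208.4, 355.1, 255.5] [ 0.522 -0.268]
timer 0.8 [386.3, 198.8, 413.4, 225.1] [ 0.56  -0.437]
label_tape 0.51 [306.0, 147.3, 331.5, 170.5] [ 0.706 -0.229]
marker_black 0.45 [190.8, 163.7, 197.9, 211.5] [0.645 0.093]
marker_black 0.18 [313.4, 206.5, 356.1, 253.0] [ 0.521 -0.268]
side [0.599 0.729 0.622] 53.6048120965524
collar_barrel_mid 0.84 [301.6, 240.4, 331.5, 265.4] [0.505 0.029]
collar_barrel_mid 0.76 [267.8, 217.0, 297.2, 251.4] [ 0.583 -0.041]
plain_barrel_mid 0.92 [288.2, 295.5, 323.0, 323.6] [0.538 0.194]
rest_a 0.74 [296.0, 237.8, 330.5, 264.3] [0.505 0.028]
rest_a 0.72 [299.8, 260.1, 323.0, 268.3] [0.52  0.071]
rest_a 0.54 [291.9, 320.2, 322.5, 334.0] [0.54  0.232]
vblock 0.71 [274.0, 175.2, 319.3, 204.4] [ 0.529 -0.216]
timer 0.51 [266.5, 158.2, 294.8, 174.0] [ 0.568 -0.377]
label_tape 0.83 [216.2, 195.4, 243.6, 212.0] [ 0.708 -0.176]
label_tape 0.45 [293.3, 178.8, 310.8, 190.8] [ 0.525 -0.265]
marker_black 0.52 [217.5, 281.4, 281.6, 292.6] [0.65  0.138]
```

View pics/top0.png

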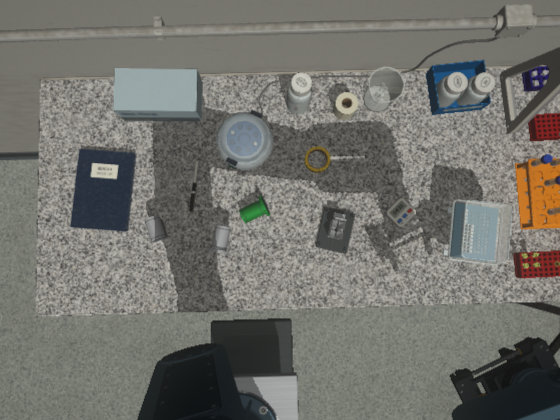

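View pics/side0.png

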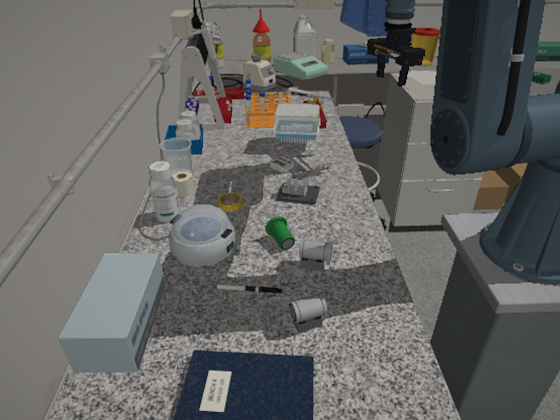

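Candidates in the top view are the grey barrel at (222,237), the grey barrel at (156,229) and the green one at (254,210), which is the look-alike. The one at (222,237) shows the collar. I'll check it in a crop and estimate the yaws.

```bash
cat >> h.py <<'E'
from scipy.spatial.transform import Rotation as Ro
def go(t,yaw=None,s=None):
    """shift in tool axes & turn to reach world t, with tool x direction at yaw deg (world)"""
    s=s or robot.get_state(); R=Ro.from_rotvec(s["tool_rot"]).as_matrix()
    d=R.T@(np.array(t)-s["tcp_pos"]); y0=np.degrees(np.arctan2(R[1,0],R[0,0]))
    turn=None if yaw is None else -((yaw-y0+180)%360-180)
    print("shift",np.round(d,4),"turn",turn,"yaw now",round(y0,2),"tilt z",R[:,2].round(4))
E
python3 - <<'E'
from h import *
np.set_printoptions(precision=3,suppress=True)
p=robot.capture("top")
ims=[]
for b in [(125,190,275,275),(290,190,440,275)]:
    ims.append(cv2.resize(p["color"][b[1]:b[3],b[0]:b[2],::-1],None,fx=5,fy=5,interpolation=cv2.INTER_CUBIC)[:300 if 0 else 425])
cv2.imwrite("pics/crop1.png",cv2.resize(np.vstack(ims),(530,600)))
for n,z in [("collar_barrel_mid",.045),("plain_barrel_mid",.045),("vblock",.012)]:
    for q in [p,robot.capture("side")]:
        for d in robot.silhouettes(q,n)[:2]:
            v,u=np.nonzero(d["mask"]); X=np.array([onz(q,a,b,z)[:2] for a,b in zip(u,v)])
            r=cv2.minAreaRect((X*1000).astype(np.float32)); print(n,r)
go([.505,.027,.237],0)
p=robot.capture("wrist"); print(ray(p,280,210),p["vertical_fov"])
E
```

```text
collar_barrel_mid ((505.99078369140625, 29.849714279174805), (52.085594177246094, 71.18112182617188), 83.69676971435547)
collar_barrel_mid ((573.35009765625, -61.94721603393555), (53.06865310668945, 72.20797729492188), 25.17001724243164)
collar_barrel_mid ((583.710693359375, -32.84123229980469), (54.98868179321289, 126.50492858886719), 12.747344017028809)
collar_barrel_mid ((508.3196105957031, 36.363033294677734), (74.5380859375, 69.33470153808594), 83.64685821533203)
plain_barrel_mid ((538.1585083007812, 192.02076721191406), (65.41757202148438, 40.04804992675781), 13.603869438171387)
plain_barrel_mid ((539.6494750976562, 197.47457885742188), (73.64665222167969, 52.33301544189453), 17.579456329345703)
plain_barrel_mid ((530.0827026367188, -219.7847900390625), (51.405826568603516, 43.043113708496094), 86.9890365600586)
vblock ((523.1915893554688, -272.21405029296875), (87.17314147949219, 112.60169219970703), 73.47884368896484)
vblock ((518.7615966796875, -279.92816162109375), (143.94056701660156, 110.41566467285156), 74.56500244140625)
shift [ 0.475 -0.401 -0.001] turn 23.193289509607695 yaw now 23.19 tilt z [ 0. -0. -1.]
(array([ 0.301, -0.497,  0.386]), array([-0.275, -0.118, -0.954])) 63.05268121783369
```

View pics/crop1.png

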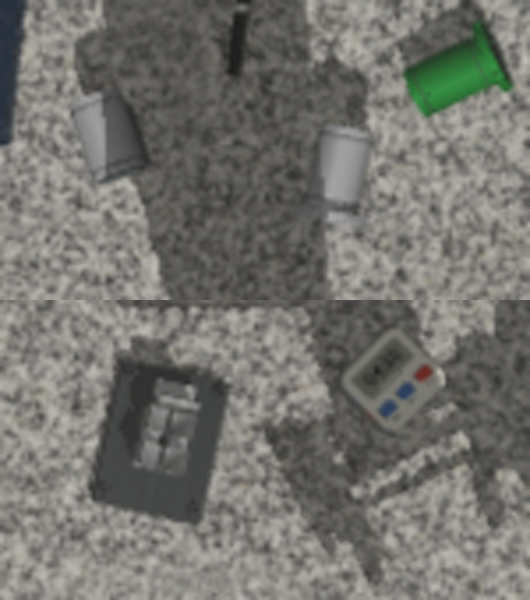

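```bash
python3 -m inch '[[[0.475,-0.40,0],29],[[0.475,-0.40,0],29],[[0.475,-0.40,0],29],[[0.475,-0.40,0],29],[[0.475,-0.40,0],29],[[0.475,-0.40,0],29],[[0.475,-0.40,0],29],[[0.475,-0.40,0],29],[[0.475,-0.40,0],29],[[0.475,-0.40,0],29],[[0.475,-0.40,0],29],[[0.475,-0.40,0],29],[[0.475,-0.40,0],29]]' 100
cat > look.py <<'E'
from h import *
import sys
np.set_printoptions(precision=4,suppress=True)
s=robot.get_state();print(s["time"],s["tcp_pos"],s["qpos"],s["wrist_force"],s["grip_width"])
p=robot.capture("wrist");save(p,sys.argv[1])
for a in sys.argv[2:]:
    n,z=a.split(":")
    for d in robot.silhouettes(p,n):
        v,u=np.nonzero(d["mask"]); X=np.array([onz(p,a,b,float(z))[:2] for a,b in zip(u,v)])
        print(n,round(d["score"],2),d["extent"],[np.round(k,1) for k in cv2.minAreaRect((X*1000).astype(np.float32))])
go(s["tcp_pos"],0,s)
E
python3 look.py w1.png collar_barrel_mid:0.043 plain_barrel_mid:0.043
```

```text
time: 2.98
tcp_pos: [0.5052, 0.0251, 0.2365]
tool_rot: [3.137, -0.162, -0.0]
wrist_force: [-0.3, -0.1, 0.5]
grip_width: 0.0882
finger_force: 0.0
2.975 [0.5052 0.0251 0.2365] [-0.1853  0.0248  1.7776 -0.0003  1.3394  1.4886] [-0.3477 -0.0804  0.4854] 0.08818216224738559
collar_barrel_mid 0.97 [248.9, 149.6, 304.0, 229.6] [array([502. ,  31.5]), array([55. , 80.3]), np.float64(84.1)]
collar_barrel_mid 0.91 [315.9, 54.9, 399.3, 138.3] [array([578.7, -56.7]), array([54.8, 71.2]), np.float64(22.0)]
plain_barrel_mid 0.96 [70.2, 139.8, 144.8, 206.9] [array([537.4, 194.7]), array([63.8, 46. ]), np.float64(18.5)]
shift [0. 0. 0.] turn -5.9056773418278965 yaw now -5.91 tilt z [-0.0002 -0.0002 -1.    ]
```

View pics/w1.png

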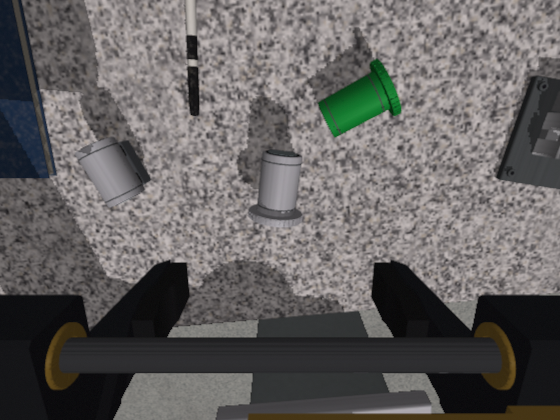

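The collar barrel is the grey one at (278,187), with its collar at the bottom at (275,214). The plain one is at (111,170) and the green look-alike is at (360,98). Next I'll fit the pose model to the masks.

```bash
cat > fit.py <<'E'
from h import *
from scipy.optimize import minimize
t=np.linspace(0,2*np.pi,40)
def ring(x,r): return np.c_[0*t+x,r*np.cos(t),r*np.sin(t)]
B=[np.r_[ring(-.03,.02),ring(.03,.02)],np.r_[ring(-.03,.028),ring(-.038,.028)]]
def box(x0,x1,y0,y1,z0,z1): return np.array([[a,b,c] for a in(x0,x1) for b in(y0,y1) for c in(z0,z1)])
V=[box(-.055,.055,-.042,.042,0,.01),box(-.022,.022,-.0175,.0175,0,.042),box(.024,.029,-.015,.015,0,.058)]
def fit(views,parts,x0,z):
    def cost(q):
        c=0
        for p,m in views:
            im=np.zeros((420*4,560*4),np.uint8)
            R=Ro.from_euler("z",q[2]*10,degrees=True)
            for P in parts:
                uv=proj(p,R.apply(P)+[q[0]*.01,q[1]*.01,z])
                cv2.fillConvexPoly(im,cv2.convexHull(np.round((uv*4+1.5)).astype(np.int32)),1)
            M=cv2.resize(m.astype(np.uint8),(2240,1680),interpolation=cv2.INTER_LINEAR)
            c+=1-(im&M).sum()/(im|M).sum()
        return c/len(views)
    x0=np.array([x0[0]*100,x0[1]*100,x0[2]/10])
    r=minimize(cost,x0,method="Nelder-Mead",options=dict(initial_simplex=np.vstack([x0,x0+[.6,0,0],x0+[0,.6,0],x0+[0,0,.6]]),xatol=.005,fatol=1e-4))
    return np.r_[r.x[:2]/100,r.x[2]*10],1-r.fun
def best(p,n,near):
    D=robot.silhouettes(p,n)
    D=[d for d in D if np.hypot(*(np.argwhere(d["mask"]).mean(0)[::-1]-proj(p,near)[0]))<40 and d["score"]>.4]
    return D[0]["mask"] if D else None
def run(cams,n,parts,x0,z,zc):
    vs=[]
    for c in cams:
        p=robot.capture(c); m=best(p,n,[x0[0],x0[1],zc])
        if m is None: print(c,"none"); continue
        vs.append((p,m)); print(c,*fit(vs[-1:],parts,x0,z))
    r=fit(vs,parts,x0,z); print("all",*r); return r[0]
E
python3 - <<'E'
from fit import *
np.set_printoptions(precision=4,suppress=True)
q=run(["wrist","top","side"],"collar_barrel_mid",B,[.51,.03,-6],.043,.043)
v=run(["top","side"],"vblock",V,[.523,-.27,-16.5],0,.02)
go([q[0],q[1],.043],q[2])
E
```

```text
wrist [  0.5091   0.0262 -12.5279] 0.9735024390243903
top none
side [  0.5114   0.0309 -10.3681] 0.9381892048752176
all [  0.5097   0.0266 -11.7473] 0.9050866281255674
top [  0.5227  -0.2733 -15.1167] 0.9504401247019989
side [  0.5242  -0.2678 -14.1361] 0.9145664246048697
all [  0.5234  -0.2712 -13.9609] 0.9159341289187055
shift [ 0.004  -0.0008  0.1935] turn 5.945826749546569 yaw now -5.8 tilt z [ 0. -0. -1.]
```

```bash
python3 -m inch '[[[0.003,-0.001,0.05],6],[[0.003,-0.001,0.10],6],[[0.003,-0.001,0.14],6],[[0.003,-0.001,0.165],6],[[0.003,-0.001,0.18],6],[[0.003,-0.001,0.19],6],[[0.003,-0.001,0.193],6],[[0.003,-0.001,0.193],6]]' 100
python3 -m inch '[[[0,0,0],0],[[0,0,0],0],[[0,0,0],0],[[0,0,0],0],[[0,0,0],0],[[0,0,0],0],[[0,0,0],0],[[0,0,0],0]]' 0 45
```

```text
time: 4.62
tcp_pos: [0.5092, 0.0268, 0.0441]
tool_rot: [3.125, -0.323, 0.002]
wrist_force: [-0.4, 0.9, -0.8]
grip_width: 0.0883
finger_force: 0.0
time: 5.62
tcp_pos: [0.5086, 0.0263, 0.0437]
tool_rot: [3.124, -0.323, -0.0]
wrist_force: [-2.4, -4.3, 2.3]
grip_width: 0.0377
finger_force: 44.8
```

```bash
python3 -m inch '[[[0,0,-0.01],0],[[0,0,-0.03],0],[[0,0,-0.08],0],[[0,0,-0.13],0],[[0,0,-0.15],0],[[0,0,-0.15],0]]'
python3 - <<'E'
from h import *
a=np.radians(-15);v=np.array([.523,-.2725])-0.08*np.array([np.cos(a),np.sin(a)])
go([v[0],v[1],.194],-15); print(robot.get_state()["grip_width"],robot.get_state()["wrist_force"])
E
```

```text
time: 6.38
tcp_pos: [0.5097, 0.0272, 0.1955]
tool_rot: [-3.125, 0.323, -0.006]
wrist_force: [-1.3, -0.1, -3.8]
grip_width: 0.0375
finger_force: 44.5
shift [-0.0057  0.2862  0.0012] turn 3.2118550025377033 yaw now -11.79 tilt z [ 0.0042 -0.     -1.    ]
0.037545864679112265 [-1.3062825  -0.07480503 -3.79664036]
```

```bash
python3 -m inch '[[[-0.005,0.05,0],3],[[-0.005,0.10,0],3],[[-0.005,0.15,0],3],[[-0.005,0.20,0],3],[[-0.005,0.25,0],3],[[-0.005,0.275,0],3],[[-0.005,0.286,0],3],[[-0.005,0.286,0],3],[[-0.005,0.286,0],3]]'
python3 - <<'E'
from fit import *
np.set_printoptions(precision=4,suppress=True)
v=run(["wrist","side"],"vblock",V,[.523,-.272,-15],0,.02)
p=robot.capture("wrist")
im=p["color"].copy()
R=Ro.from_euler("z",v[2],degrees=True)
for P in V:
    cv2.polylines(im,[cv2.convexHull(proj(p,R.apply(P)+[v[0],v[1],0]).astype(np.int32))],1,(255,0,0))
cv2.imwrite("pics/w2.png",im[:,:,::-1])
go([v[0],v[1],.194],v[2])
E
```

```text
time: 7.5
tcp_pos: [0.4453, -0.2507, 0.193]
tool_rot: [-3.115, 0.403, 0.001]
wrist_force: [-0.6, 0.5, -2.9]
grip_width: 0.0377
finger_force: 44.5
wrist [  0.5226  -0.2727 -14.8196] 0.9853971391643406
side [  0.5252  -0.2677 -15.6123] 0.9117128552288273
all [  0.523   -0.2719 -14.9914] 0.9313827422142966
shift [ 0.0802  0.0002 -0.0004] turn 0.24671125908363933 yaw now -14.74 tilt z [ 0.0002 -0.     -1.    ]
```

View pics/w2.png

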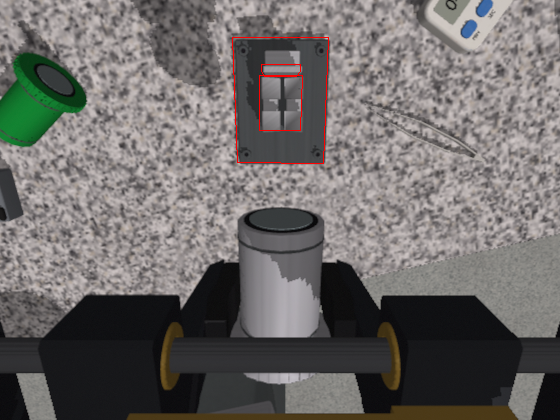

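The barrel is held straight at u≈281, in line with the groove centre, also at u≈281. The stop is at the far end, at (282,69). I'll measure the barrel's offset in the hand.

Run:
```python
from fit import *
np.set_printoptions(precision=4,suppress=True)
s=robot.get_state()
p=robot.capture("wrist")
a=np.radians(-14.74);ax=np.array([np.cos(a),np.sin(a)])
for z in (.193,):
  for d in (-.004,0,.004):
    R=Ro.from_euler("z",-14.74,degrees=True)
    uv=proj(p,R.apply(ring(.03+d,.02))+[*s["tcp_pos"][:2],z]); print(d,uv.min(0),uv.max(0))
    uv=proj(p,R.apply(ring(-.038+d,.028))+[*s["tcp_pos"][:2],z]); print("  collar",uv.min(0),uv.max(0))
for d in robot.silhouettes(p,"collar_barrel_mid"): print(d["score"],d["extent"])
p=robot.capture("side"); save(p,"s2.png",(240,120,380,220),5)
for d in robot.silhouettes(p,"collar_barrel_mid"):
    if d["score"]>.4: print(d["score"],d["extent"],fit([(p,d["mask"])],B,[*s["tcp_pos"][:2],-14.7],.193))
```

```text
-0.004 [236.963  213.8668] [323.2111 243.9842]
  collar [226.4756 316.4791] [333.5288 390.3598]
0 [236.6209 206.5332] [323.553  234.9206]
  collar [226.0982 310.7815] [333.9033 383.2792]
0.004 [236.2734 199.0965] [323.9004 225.6946]
  collar [225.7153 305.015 ] [334.2831 376.0829]
0.87 [231.2, 209.7, 328.8, 382.1]
0.66 [0.0, 51.5, 85.8, 148.2]
0.92 [269.8, 216.4, 297.2, 251.7] (array([  0.4455,  -0.2513, -14.7   ]), np.float64(0.0))
0.58 [319.0, 126.8, 347.3, 146.6] (array([  0.4491,  -0.2421, -10.5854]), np.float64(0.7582542694497154))
```

```bash
python3 -m inch '[[[0.04,0,0],0],[[0.071,0,0.03],0],[[0.071,0,0.07],0],[[0.071,0,0.10],0],[[0.071,0,0.115],0],[[0.071,0,0.125],0],[[0.071,0,0.125],0],[[0.071,0,0.125],0]]'
python3 look.py w3.png vblock:0.01 | tail -1
python3 - <<'E'
from h import *
go([.5228,-.2725,.0545],-14.9)
p=robot.capture("side"); save(p,"s3.png",(240,120,360,210),5)
E
```

```text
time: 8.95
tcp_pos: [0.5146, -0.2708, 0.0698]
tool_rot: [3.114, -0.405, 0.003]
wrist_force: [-0.2, -0.1, -2.4]
grip_width: 0.0375
finger_force: 44.5
shift [0. 0. 0.] turn -14.809837790260389 yaw now -14.81 tilt z [ 0.0017 -0.0014 -1.    ]
shift [ 0.0084 -0.0004  0.0152] turn 0.09171531221119267 yaw now -14.81 tilt z [ 0.0016 -0.0013 -1.    ]
```

View pics/w3.png

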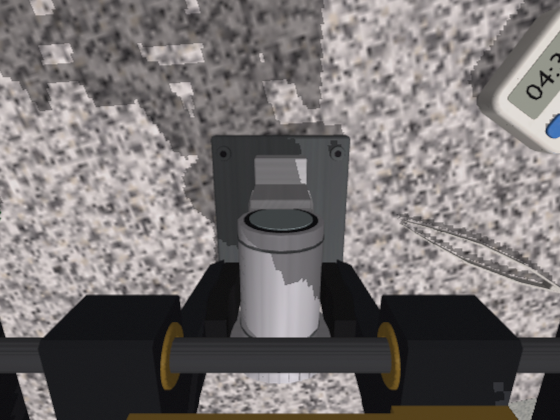

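View pics/s3.png

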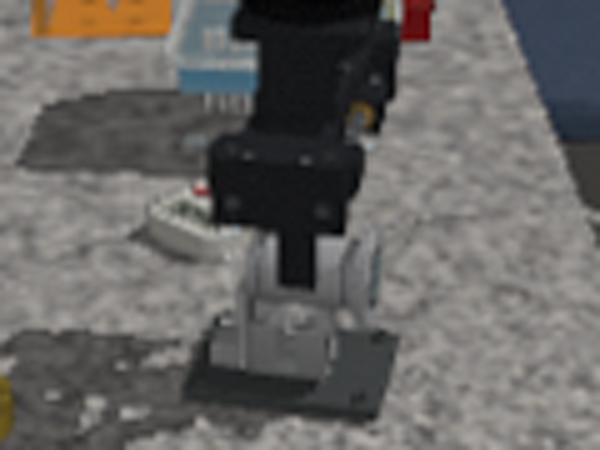

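The barrel is centred over the groove: end face at (281,220), stop top at (281,197) just beyond it. In the side crop the stop is ahead of the plain end and the collar is clear at the open end. I'll lower it slowly.

```bash
python3 -m inch '[[[0,0,0.006],0],[[0,0,0.010],0],[[0,0,0.012],0],[[0,0,0.013],0],[[0,0,0.014],0],[[0,0,0.0145],0],[[0,0,0.0145],0]]'
```

```text
time: 9.98
tcp_pos: [0.5141, -0.2707, 0.055]
tool_rot: [3.114, -0.405, 0.001]
wrist_force: [-2.7, -0.8, 4.6]
grip_width: 0.0378
finger_force: 45.0
```

```bash
python3 -m inch '[[[0,0,0.0005],0],[[0,0,0.0005],0],[[0,0,0.0005],0],[[0,0,0.0005],0]]'
```

```text
time: 10.48
tcp_pos: [0.5141, -0.2707, 0.0549]
tool_rot: [3.114, -0.404, 0.001]
wrist_force: [-5.3, 0.2, 7.7]
grip_width: 0.038
finger_force: 45.1
```

```bash
python3 -m inch '[[[0,0,0.0005],0],[[0,0,0.001],0],[[0,0,0.001],0],[[0,0,0.001],0]]'
python3 - <<'E'
from h import *
s=robot.get_state();print(s["torque"],s["wrist_force"]);go([.5228,-.2725,.0545],-14.9)
E
```

```text
time: 10.98
tcp_pos: [0.5141, -0.2708, 0.0547]
tool_rot: [3.114, -0.404, 0.001]
wrist_force: [-6.8, 2.3, 15.1]
grip_width: 0.0378
finger_force: 45.5
[0.45854747 1.20253749 0.08167744] [-6.81112592  2.34528092 15.10341491]
shift [ 0.0088 -0.0006  0.0002] turn 0.11448444356835807 yaw now -14.79 tilt z [ 4.0e-04 -1.2e-03 -1.0e+00]
```

```bash
python3 -m inch '[[[-0.0005,0,0.0004],0],[[-0.0005,0,0.0004],0],[[-0.0005,0,0.0004],0],[[-0.0005,0,0.0004],0],[[-0.0005,0,0.0004],0],[[-0.0005,0,0.0004],0]]'
```

```text
time: 11.72
tcp_pos: [0.5142, -0.2709, 0.0547]
tool_rot: [3.114, -0.404, 0.003]
wrist_force: [-6.5, 1.6, 16.8]
grip_width: 0.0376
finger_force: 45.6
```

```bash
python3 look.py w4.png | head -1
python3 - <<'E'
from h import *
a=robot.capture("wrist")["color"][130:400,170:390,::-1]; b=robot.capture("side")["color"][150:210,270:330,::-1]
cv2.imwrite("pics/c4.png",np.hstack([cv2.resize(a,(400,491)),cv2.resize(b,(390,491),interpolation=cv2.INTER_CUBIC)]))
print(robot.get_state()["wrist_force"])
E
```

```text
11.725 [ 0.5142 -0.2709  0.0547] [-0.6888  0.4177  1.7126 -0.0004  1.0092  1.1404] [-6.4846  1.5547 16.7993] 0.0376276534834288
[-6.36078801  2.8952169  16.59666004]
```

View pics/c4.png

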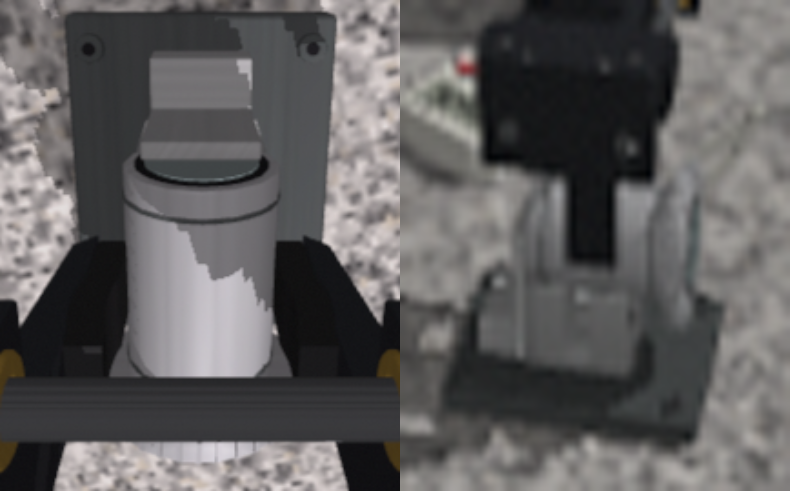

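The barrel lies level in the V with its end face a few mm short of the stop and the collar hanging free. I'll add a touch more pressure and hand in.

```bash
python3 -m inch '[[[0,0,0.0002],0],[[0,0,0.0002],0],[[0,0,0.0002],0],[[0,0,0.0002],0]]' && python3 -c "
from station import robot
print(robot.job_done())"
```

```text
time: 12.38
tcp_pos: [0.5141, -0.2708, 0.0547]
tool_rot: [3.114, -0.404, 0.002]
wrist_force: [-6.8, 2.7, 18.0]
grip_width: 0.0376
finger_force: 45.7
the job is handed in; nothing more can be done
None
```

The collar barrel lies in the V-block, parallel to the groove, with its plain end about 4 mm from the stop and the collar hanging out at the open end; I handed the job in at 12.4 s, still gripping it and pressing down with about 20 N (18 N at the wrist plus the barrel's weight).

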